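# Take the dial padlock off the day-locked strongbox

### The job

The grey strongbox is day-locked: its padlock needs only its last number. Turn the padlock's dial click by click until its white line stands at the white mark on the lock body, pull the lock body away from the staple to draw the shackle fully open, unhook the lock without forcing it, and hold it up level, dial upward, at least 10 cm clear above the box's deck; finish while still holding it there in the gripper, and leave everything else on the bench and box where it is.

Things in the scene. Friction and masses are not known exactly. Their poses are not given: they have to be found in the camera images.
- strongbox: fixed grey steel box, 240 deep (x) x 290 wide (y) x 80 high. Origin: centre of underside; x from its front to its back, y left, z up. Its flat top (deck) is 80 above the origin; a seam 34 behind the centre parts the front deck, where the padlock lies, from the rear lid. A hasp strap 44 wide, 2.5 thick lies on the deck, slotted over the staple; its front edge is 9 in front of the staple
- staple (a point): centre of the eye of the hasp staple, 13 above the deck: an upright closed loop of 6 mm round bar in the box's y-z plane, so the shackle leg runs through it along the box's x. Its posts stand 10 to either side (centre lines; 14 clear); inside it is open from the deck to 22 above it; its top is 28 above the deck
- padlock: loose steel dial padlock, flat on the front deck, dial up, shackle to the back through the staple. Body 56 (x) x 52 (y) x 26 high, 0.3 to 0.5 kg in all; its sides (52 across) are free to grip. Origin: centre of the body's underside; x toward the shackle, y left, z up. The opening mark is a white line on its top at the -x edge. The staple starts 36 to 46 ahead of the origin
- dial_knob (a point): point on the dial's axis, 38 above the padlock's underside and above its origin. Black ribbed round knob, 30 diameter, from 29 to 47 above the underside, on a flat graduated disc 42 in diameter (its top 29 above the underside). A wide white line on knob and disc is the index
- dial (a joint): dial angle, rad, growing counter-clockwise from above; the white line is at the mark at 0 and again at 6.28. 12 click notches a turn, 0.524 apart, one at the mark; a click takes about 0.03 N m, and let go, the dial settles in the nearest notch. Starts 2 to 10 notches off; turns endlessly both ways. Only at the mark can the shackle be drawn. The loose lock may swivel a few degrees
- shackle (a joint): how far the shackle is drawn out, m: 0 shut, 0.024 fully open. It slides stiffly (about 2 N), has no spring and stays where left. Pulling the lock body away from the staple (toward the box's front) brings the crossbar against the staple after up to 16 mm of play, and then draws the shackle. Held askew to the box, the leg can jam in the staple
- shackle_bow (a point): middle of the shackle's crossbar. The shackle is a U of 8 mm bar, 13 above the underside: crossbar centre line at padlock x = 59 when shut, legs at y = 16 and -16; body face at x = 28. The y = 16 leg is in the staple; shut, its tip is 7 inside the body; fully open, 17 clear of the face. With the staple brought into that gap the lock lifts straight off
- slide_box: card box of microscope slides, 59x83x24, loose on the right rear of the strongbox's lid; bystander. Origin: centre of underside
- cover_glass_box: clear plastic box of cover glasses, 30x30x24, loose on the left rear of the strongbox's lid; bystander. Origin: centre of underside
- dropper_tall: dropper bottle, 35 diameter, 96 high, white body, left of the strongbox; bystander. Origin: centre of underside
- dropper_amber: amber dropper bottle, 33 diameter, 92 high, at the left; bystander. Origin: centre of underside
- specimen_cup: specimen cup with a white screw lid, 62 diameter, 73 high, right of the strongbox; bystander. Origin: centre of underside
- timer: flat digital lab timer, 60x66x18, in front of the strongbox at the left; bystander. Origin: centre of underside
Not all that is in view belongs to the job. What is shaped like the padlock but orange is not meant.

How it is judged:
By the outcome, as a careful person would: the job done as asked, in the order asked, and still so for the second after the job is handed in, while the arm keeps its last pose, push and grip.
It also fails if it takes over 72 s, if anything falls off the work surface, if the arm or the gripper's body presses on something with over 40 N, if the wrist force passes 120 N, or if a joint passes its speed limit or range.

### The arm

A 6-joint arm with a two-finger parallel gripper is mounted at the origin on a cart in front of the work surface, level with it; the furniture and walls round the work are solid. World frame = base frame: x ahead of the robot, y to its left, z up, the work surface at z = 0. Lengths are in mm, angles in rad, forces in N, time in s.
With the tool pointing down it reaches from about 375 to 900 mm from the base axis. Payload 3.1 kg.
Tool frame: the origin (TCP) lies midway between the tips of the shut fingers; the grasp point (between the pads) lies 19 mm behind it (robot.tcp_to_grasp is the distance from the TCP to the grasp point, in mm); z points along the fingers, y is the line along which they close (so a half turn about z gives the same grasp; the last joint's range is limited). The gripper opens to 85 mm and grips with 20 to 120 N. Pads are 22 mm wide; open, the fingers measure 114 mm over their backs; the gripper's body (76 mm by 85 mm) begins 54 mm behind the grasp point. The pads swing forward as they close: fully open they stand 13 mm farther back than shut.
Start: joints at [1.028, 0.527, 1.433, -0, 1.181, -0.178], TCP at [222.935, 583.864, 231.31] pointing down, gripper open.
Joint ranges: [-3.08, 3.08], [-0.75, 2.2], [0.22, 2.44], [-1.43, 4.57], [0, 2.65], [-2.85, 2.85]. Speed limits (rad/s): [2.79, 2.79, 3.14, 3.14, 3.14, 3.14].

### API

Orientations are given as a unit quaternion [x, y, z, w].
In Python, from bench import robot, camera, camera_info, workorder gives the robot as it stands.
- The arm moves only by the shell command python3 -m handwheel 'ROWS' [OPENING]. ROWS is JSON, a list of rows, each a list of 4 numbers: the shift along the tool's x, y, z in mm, then the turn about the tool's z in rad. In form: [[x, y, z, yaw], ...]. A call has 1 to 12 rows; each row is the pose to reach, as a shift and turn from the pose commanded when the call began, along the tool's axes at that moment; what a row does not reach only later rows make up. A row lasts 1/10 s, in which the tool goes at most 50 mm and 8.59 degrees, less where a joint would pass 70% of its speed; a pose out of reach is approached as far as the arm can. A call with a gripper value outside its range is refused whole. OPENING is the finger opening in mm, from 0 to 85.4, set as the call begins (- or left out, the last holds). The fingers move at their own pace and stop on an object; the grip force is fixed at half the most. Time passes only in rows, so rows that repeat a pose let the fingers close. It gives the time, the measured TCP pose, the force, the opening and the grip force at its end, in the units of the state.
- robot.get_obs(): the state, without advancing time (a new reading comes with each control period).
- camera(name): name is "scene" or "top"; returns (picture, depth): 480x640x3 uint8, red, green, blue; 480x640 float32, mm along the optical axis (not along the pixel's ray), 0 where there is no reading.
- camera_info(name): a dict with "intrinsics" (3x3 intrinsics, pixels), "rvec" (rotation vector, rad) and "tvec" (3), from world to camera coordinates, as OpenCV has them. Camera axes: x right, y down, z forward; pixel columns grow to the right and rows downward; lengths in mm; the calibration is good to about 2 mm. A picture is of the moment at which its call begins. camera_info takes no time and is no camera call.
- workorder.job_done(): hands the job in; it is judged then, once.
The state is a dict: "t": time; "joint_pos": joint angles; "dq": joint speeds; "tau": joint torques, N m; "eef_pos": TCP position; "orientation": TCP orientation; "ft_force": force on the tool from outside, world axes, zero at the start; "ft_torque": the same for the moment, N m; "width": finger opening in mm; "grasp_force": force on a finger pad.
Only numpy, scipy, OpenCV 4.12 (cv2) and the standard library are available. Lean on these libraries where they do the work, as an engineer would, in place of code of your own. Each camera call takes 0.05 s, during which the arm holds its last target. There are 200 camera calls.

## Working session

There is one attempt and no reset: what is moved stays moved. The work goes in short steps, Python scripts to look and compute and a shell command to move; the robot and the scene stay as the last step left them, time stands still between calls to the robot, and variables do not carry over. Pictures are saved under pics/ and viewed, at most 10 in all, crops included, and the job is handed in when it is done.

```bash
ls; mkdir -p pics; cat > h.py <<'E'
import numpy as np,cv2
from bench import robot,camera,camera_info
from scipy.spatial.transform import Rotation as R
def cam(n):
    i=camera_info(n);return np.array(i["intrinsics"],float),cv2.Rodrigues(np.array(i["rvec"],float))[0],np.array(i["tvec"],float).ravel()
def ray(n,uv,z):
    K,Rm,t=cam(n);uv=np.atleast_2d(uv).astype(float)
    d=(np.linalg.inv(K)@np.c_[uv,np.ones(len(uv))].T).T@Rm;c=-Rm.T@t
    return c+d*((z-c[2])/d[:,2])[:,None]
def proj(n,P):
    K,Rm,t=cam(n);p=(np.atleast_2d(P)@Rm.T+t)@K.T;return p[:,:2]/p[:,2:]
def cloud(n,depth):
    K,Rm,t=cam(n);v,u=np.mgrid[:480,:640];p=np.stack([(u-K[0,2])/K[0,0]*depth,(v-K[1,2])/K[1,1]*depth,depth],-1)
    return (p-t)@Rm
def state():
    o=robot.get_obs();print({k:np.round(o[k],3).tolist() for k in("t","joint_pos","eef_pos","orientation","ft_force","width","grasp_force")})
    print(np.round(R.from_quat(o["orientation"]).as_matrix(),3))
E
python3 - <<'E'
from h import *
for n in("scene","top"):
    im,d=camera(n);np.savez(f"pics/{n}0.npz",im=im,d=d);cv2.imwrite(f"pics/{n}0.png",im[:,:,::-1])
    K,Rm,t=cam(n);print(n,K[0,0],-Rm.T@t,Rm[2])
state()
E
```

```text
pics
scene 530.6247730463747 [-409.90243364 -574.67167174  773.22092375] [ 0.73853066  0.42187232 -0.52592414]
top 513.5115395509976 [ 327.57965137   -6.75633722 1349.77745251] [ 0.18216891 -0.01182986 -0.98319609]
{'t': 0.1, 'joint_pos': [1.027, 0.528, 1.434, -0.0, 1.181, -0.179], 'eef_pos': [222.615, 583.319, 230.436], 'orientation': [0.181, 0.983, -0.001, -0.0], 'ft_force': [0.414, -0.226, -0.399], 'width': 85.137, 'grasp_force': 0.0}
[[-0.934  0.357 -0.001]
 [ 0.357  0.934 -0.002]
 [ 0.    -0.002 -1.   ]]
```

View pics/top0.png

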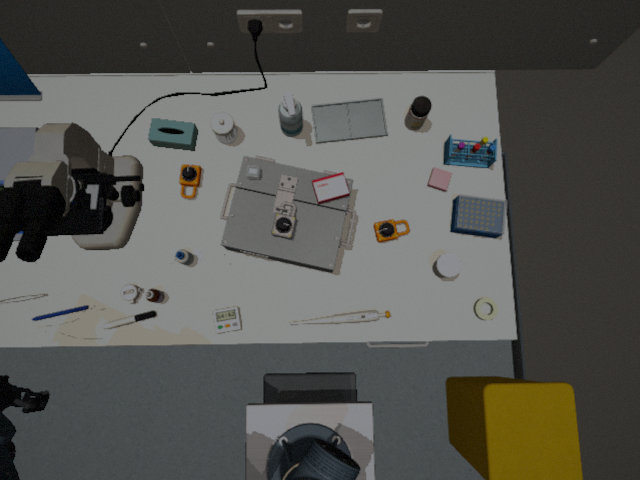

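View pics/scene0.png

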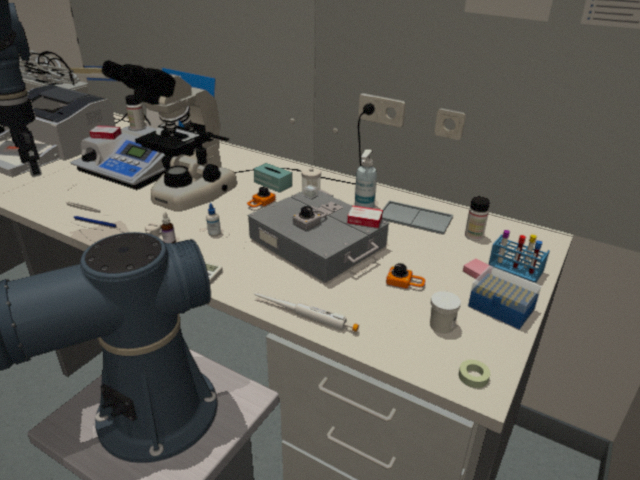

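Three objects could pass for the lock in the top view: the grey padlock on the box deck at (284,225), and orange padlocks on the bench at (190,178) and (390,231). In the scene view they are at (308,216), (263,197) and (403,276). I choose the grey one because its shackle goes through the hasp, and I'll check it in a close crop.

```bash
python3 - <<'E'
from h import *
a=np.load("pics/top0.npz");im=a["im"];d=a["d"];P=cloud("top",d)
c1=cv2.resize(im[165:265,245:325],None,fx=6,fy=6,interpolation=cv2.INTER_CUBIC)
s=np.load("pics/scene0.npz")["im"]
c2=cv2.resize(s[185:245,275:345],None,fx=5,fy=5,interpolation=cv2.INTER_CUBIC)
o=np.zeros((600,480+320,3),np.uint8);o[:600,:480]=c1;o[:300,480:]=c2[:,15:335]
cv2.imwrite("pics/crop0.png",o[:,:,::-1])
# deck mask: height ~80
Z=P[...,2];m=((Z>72)&(Z<88)&(P[...,0]>300)&(P[...,0]<850)&(abs(P[...,1])<300)).astype(np.uint8)
print("deck z",np.median(Z[m>0]))
m2=((Z>60)&(Z<200)&(P[...,0]>300)&(P[...,0]<850)&(abs(P[...,1])<300)).astype(np.uint8)
m2=cv2.morphologyEx(m2,cv2.MORPH_OPEN,np.ones((9,9)))
cs,_=cv2.findContours(m2,0,1);c=max(cs,key=cv2.contourArea)
w=ray("top",c[:,0,:],80)[:,:2].astype(np.float32);r=cv2.minAreaRect(w);print(r);print(cv2.boxPoints(r))
for h in (100,115,125):
    q=(Z>h)&(Z<170)&(P[...,0]>450)&(P[...,0]<800)&(abs(P[...,1])<150)
    n,l,st,ce=cv2.connectedComponentsWithStats(q.astype(np.uint8))
    for i in range(1,n):
        if st[i,4]>5: print(h,st[i],ce[i],np.median(P[l==i],0))
E
```

```text
deck z 80.79729271563241
((632.1928100585938, 49.41191101074219), (292.43212890625, 251.90118408203125), 77.35533142089844)
[[ 477.28967  -65.6868 ]
 [ 723.08136 -120.82898]
 [ 787.09595  164.51062]
 [ 541.30426  219.6528 ]]
100 [247 165  12  13 138] [252.36956522 170.61594203] [730.06826494 136.46571178 105.10725988]
100 [312 172  37  30 720] [329.89583333 186.53194444] [685.99046882 -59.17959965 104.56467791]
100 [276 205  10   5  26] [280.42307692 207.34615385] [633.51554693  66.23032547 106.5929482 ]
100 [271 212  25  26 455] [283.11428571 224.98241758] [585.97030709  57.94407331 108.23997059]
115 [277 218  13  12 123] [282.69918699 223.56910569] [587.05863662  58.00543337 127.54869992]
125 [277 218  12  12 100] [282.51 223.19] [588.38211176  58.98102595 128.11025549]
```

View pics/crop0.png

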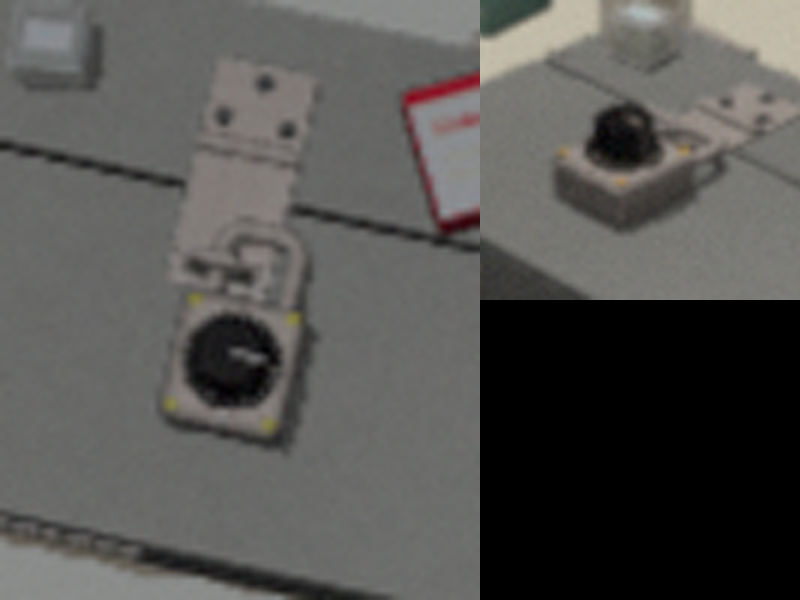

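The crop shows the grey padlock with its knob at crop (232,360). Its yellow corner rivets are around it, and the shackle runs up through the staple at about (225,270). The white line points right, to (265,355). Next I'll measure all of these precisely.

```bash
python3 - <<'E'
from h import *
for n in("top","scene"):
    im=np.load(f"pics/{n}0.npz")["im"]
    x0,y0,x1,y1=(262,205,305,250) if n=="top" else (285,200,335,235)
    c=im[y0:y1,x0:x1].astype(int);R_,G,B=c[...,0],c[...,1],c[...,2]
    y=((R_-B)>45).astype(np.uint8)
    k,l,st,ce=cv2.connectedComponentsWithStats(y)
    pts=[]
    for i in range(1,k):
        w=(R_-B)*(l==i);v,u=np.nonzero(l==i);ww=w[v,u];p=np.array([(u*ww).sum(),(v*ww).sum()])/ww.sum()+[x0,y0]
        print(n,"riv",st[i,4],p.round(2),ray(n,p,106)[0].round(1));
        pts.append(ray(n,p,106)[0])
    if len(pts)==4: print(" centre",np.mean(pts,0).round(1))
    dk=(c.max(-1)<60).astype(np.uint8);k,l,st,ce=cv2.connectedComponentsWithStats(dk);i=1+np.argmax(st[1:,4])
    print(n,"dark",st[i],ce[i]+[x0,y0],ray(n,ce[i]+[x0,y0],118)[0].round(1))
    if n=="top":
        g=c.sum(-1)//3; print("cols",x0+12,"rows",y0+10); print(g[8:25,10:30])
# deck seam/front edge and box yaw through deck edges
im=np.load("pics/top0.npz")["im"];g=cv2.cvtColor(im,cv2.COLOR_RGB2GRAY)
seg=cv2.createLineSegmentDetector().detect(g[150:280,210:365])[0][:,0]
for s in seg:
    if np.hypot(s[2]-s[0],s[3]-s[1])>22:
        a=s.reshape(2,2)+[210,150];w=ray("top",a,80)[:,:2];dv=w[1]-w[0];print(a.round(1).tolist(),w.round(0).tolist(),round((np.degrees(np.arctan2(dv[1],dv[0]))+45)%90-45,2))
E
```

```text
top riv 3 [277.31 214.31] [616.1  73.1 106. ]
top riv 4 [293.48 217.54] [607.3  33.  106. ]
top riv 2 [273.   231.57] [572.6  83.8 106. ]
top riv 2 [289.45 235.  ] [563.4  43.3 106. ]
 centre [589.8  58.3 106. ]
top dark [ 14  12  16  16 181] [283.06077348 224.9558011 ] [586.4  58.3 118. ]
cols 274 rows 215
[[103 104 100  94  92  93  95  93  92  75  72 117 128 122 117 127 117  92
   96  95]
 [103 104 104  88  95 102 100 101  99  96  91  93  92  85  94 120 127 101
   98  99]
 [103 103  98  92  99 112 117 120 119 117 112 105 101  92  94 102  97  84
   82  94]
 [102 101  99  95 104 118 124 124 124 124 102 109 110  98 110 114 104  97
   97  98]
 [102 103  94 101 113 121 124 117  92  80  56  60  64  78  83 112 122 121
  119 115]
 [103 100  86  95 116 123 102  75  48  25  24  27  15  39  38  75  84 112
  125 123]
 [104 104  90  99 107  95  65  38  25  28  24  26  24  25  16  26  49  74
  113 124]
 [105 103  99 108  88  54  31  24  29  25  29  29  23  26  31  14  32  36
   89 118]
 [103  95 100 101  67  31  22  27  27  24  24  24  28  22  28  20  17  20
   52 107]
 [103  84  97  92  67  28 
[... 1553 characters left out ...]
02.9]] [[664.0, 32.0], [651.0, -23.0]] -13.96
[[358.0, 216.8], [351.7, 248.3]] [[613.0, -130.0], [532.0, -111.0]] -12.72
[[275.8, 162.2], [322.0, 172.3]] [[760.0, 78.0], [731.0, -41.0]] -13.55
[[344.0, 249.5], [339.3, 273.1]] [[529.0, -92.0], [470.0, -79.0]] -12.59
[[244.2, 155.6], [274.3, 158.8]] [[779.0, 160.0], [769.0, 82.0]] -7.11
[[220.1, 243.9], [226.0, 220.4]] [[548.0, 218.0], [608.0, 204.0]] -12.85
[[236.1, 182.0], [243.0, 155.9]] [[708.0, 180.0], [778.0, 163.0]] -13.57
[[231.0, 188.2], [223.9, 215.8]] [[692.0, 193.0], [620.0, 210.0]] -13.06
[[227.8, 214.3], [234.5, 189.1]] [[624.0, 200.0], [690.0, 184.0]] -13.7
[[219.8, 217.0], [228.4, 184.4]] [[617.0, 220.0], [702.0, 200.0]] -13.33
```

The measurements agree:
- **Lock:** centre at about (589, 58), yaw −13.5°.
- **Box:** yaw −13.4°, deck z at about 80.
- **White line:** points along the lock's −y, so the dial is about +1.57, or 3 notches. It needs a clockwise turn, which is +yaw about the tool z.

I'll travel above the knob first.

```bash
python3 -m handwheel '[[-22,-15,0,0],[-50,-34,0,0],[-80,-54,0,0],[-110,-75,0,0],[-140,-95,0,0],[-170,-115,0,0],[-200,-136,0,0],[-230,-156,0,0],[-260,-176,0,0],[-290,-197,0,0],[-320,-217,0,0],[-350,-238,0,-0.05]]' 85
python3 -m handwheel '[[-25,-17,0,-0.01],[-50,-34,0,-0.02],[-75,-51,0,-0.04],[-100,-68,0,-0.05],[-125,-85,0,-0.06],[-150,-102,0,-0.07],[-170,-115,0,-0.08],[-180,-122,0,-0.08],[-180,-122,0,-0.08]]' 60
python3 -c "
from h import *;state()
K=0
for k in(2,3,4):
    a=np.radians(-13.5)+np.pi+k*np.pi/6;u=np.array([np.cos(a),np.sin(a)]);c=np.array([589,58.3])
    print(k,proj('top',[np.r_[c,127],np.r_[c+15*u,127],np.r_[c+21*u,109]]).round(1).tolist())"
```

```text
t: 1.3
eef_pos: [465.5, 235.3, 231.0]
orientation: [0.156, 0.988, -0.0, -0.0]
ft_force: [0.4, -0.6, 0.1]
width: 84.7
grasp_force: 0.0
t: 2.2
eef_pos: [598.9, 63.8, 230.8]
orientation: [0.118, 0.993, -0.0, -0.0]
ft_force: [-0.2, 0.1, -0.3]
width: 59.7
grasp_force: 0.0
{'t': 2.2, 'joint_pos': [-0.079, 0.497, 1.492, -0.0, 1.153, -1.413], 'eef_pos': [598.92, 63.773, 230.814], 'orientation': [0.118, 0.993, -0.0, -0.0], 'ft_force': [-0.161, 0.084, -0.326], 'width': 59.69, 'grasp_force': 0.0}
[[-0.972  0.235 -0.   ]
 [ 0.235  0.972 -0.   ]
 [ 0.    -0.    -1.   ]]
2 [[282.9, 223.1], [287.4, 227.2], [289.5, 230.3]]
3 [[282.9, 223.1], [288.9, 224.5], [291.5, 226.5]]
4 [[282.9, 223.1], [288.8, 221.4], [291.4, 222.2]]
```

The predicted line end for 3 notches is (288.9,224.5), which matches the image. Next I'll centre over the knob and descend so the fingertips stay above the graduated disc.

```bash
python3 -m handwheel '[[4,-4,10,0],[8.3,-7.7,30,0],[8.3,-7.7,50,0],[8.3,-7.7,70,0],[8.3,-7.7,85,0],[8.3,-7.7,98,0],[8.3,-7.7,108,0],[8.3,-7.7,114,0],[8.3,-7.7,117,0],[8.3,-7.7,117,0]]' 60
python3 - <<'E'
from h import *
a,_=camera("scene");b,d=camera("top")
o=np.hstack([cv2.resize(a[160:240,260:350],None,fx=5,fy=5,interpolation=2)[:,:400],cv2.resize(b[180:260,240:320],None,fx=5,fy=5,interpolation=2)])
cv2.imwrite("pics/grip1.png",o[:,:,::-1])
E
```

```text
t: 3.2
eef_pos: [588.5, 59.4, 114.2]
orientation: [0.117, 0.993, 0.0, -0.0]
ft_force: [-0.2, 0.6, -0.8]
width: 59.9
grasp_force: 0.0
```

View pics/grip1.png

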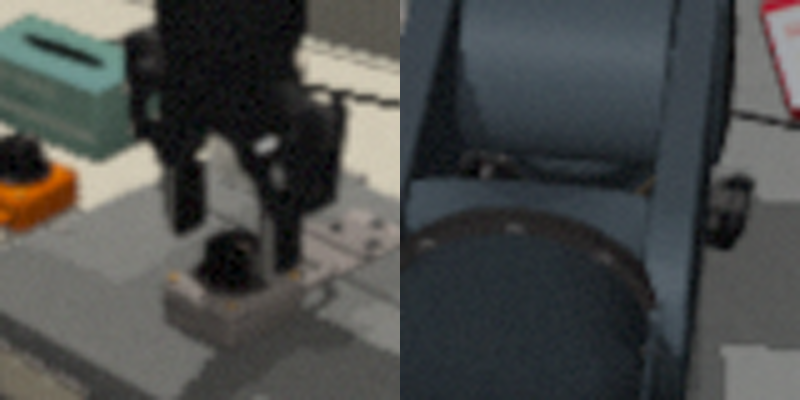

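The left panel shows the fingers either side of the black knob at (228,258), with tips at (185,230) and (280,272). I'll lower 2.5 mm more and close.

```bash
python3 -m handwheel '[[0,0,2.5,0],[0,0,2.5,0],[0,0,2.5,0],[0,0,2.5,0],[0,0,2.5,0],[0,0,2.5,0],[0,0,2.5,0],[0,0,2.5,0]]' 24
```

```text
t: 4.1
eef_pos: [588.6, 58.9, 112.4]
orientation: [0.117, 0.993, -0.0, 0.0]
ft_force: [-2.0, -2.4, 5.5]
width: 27.3
grasp_force: 59.3
```

Gripped. I'll turn the first click and watch the wrench.

```bash
python3 -m handwheel '[[0,0,0,0.06],[0,0,0,0.12],[0,0,0,0.18],[0,0,0,0.24],[0,0,0,0.30],[0,0,0,0.36],[0,0,0,0.42],[0,0,0,0.48],[0,0,0,0.52],[0,0,0,0.52]]'
python3 - <<'E'
from h import *
o=robot.get_obs();print(np.round(o["ft_torque"],3),o["joint_pos"][5])
a,_=camera("scene")
cv2.imwrite("pics/turn1.png",cv2.resize(a[170:240,270:350],None,fx=7,fy=7,interpolation=2)[:,:,::-1])
E
```

```text
t: 5.1
eef_pos: [588.7, 58.9, 112.4]
orientation: [0.369, 0.93, -0.0, 0.0]
ft_force: [-0.8, -3.1, 5.9]
width: 27.2
grasp_force: 59.3
[-0.422  0.306  0.056] -0.9036704803582812
```

View pics/turn1.png

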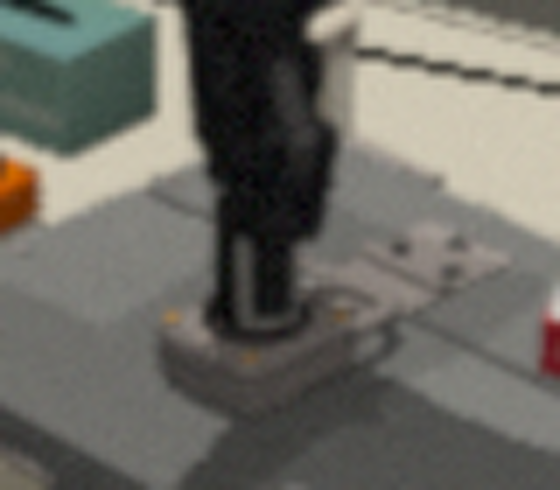

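The fingers hold the knob and the rivets at (173,317), (250,355) and (340,315) have not moved, so the lock hasn't swivelled. I'll turn two more clicks with a slight overshoot, then release and rise to look.

```bash
python3 -m handwheel '[[0,0,0,0.06],[0,0,0,0.12],[0,0,0,0.18],[0,0,0,0.24],[0,0,0,0.30],[0,0,0,0.36],[0,0,0,0.42],[0,0,0,0.48],[0,0,0,0.52],[0,0,0,0.52]]'
python3 -m handwheel '[[0,0,0,0.06],[0,0,0,0.12],[0,0,0,0.18],[0,0,0,0.24],[0,0,0,0.30],[0,0,0,0.36],[0,0,0,0.42],[0,0,0,0.48],[0,0,0,0.54],[0,0,0,0.57],[0,0,0,0.57]]'
python3 -m handwheel '[[0,0,0,0],[0,0,0,0],[0,0,0,0],[0,0,0,0]]' 60
python3 -m handwheel '[[0,0,-10,0],[0,0,-30,0],[0,0,-60,0],[0,0,-90,0],[0,0,-115,0],[0,0,-115,0]]'
python3 -c "
from h import *;state()"
```

```text
t: 6.15
eef_pos: [588.7, 58.9, 112.5]
orientation: [0.595, 0.804, -0.0, 0.0]
ft_force: [-2.4, -2.6, 6.7]
width: 26.8
grasp_force: 59.3
t: 7.25
eef_pos: [588.7, 58.9, 112.4]
orientation: [0.797, 0.604, 0.0, 0.0]
ft_force: [-1.5, -2.1, 5.6]
width: 26.9
grasp_force: 59.3
t: 7.65
eef_pos: [588.4, 59.6, 111.5]
orientation: [0.797, 0.604, -0.0, -0.0]
ft_force: [0.8, 0.2, -0.3]
width: 60.1
grasp_force: 0.0
t: 8.25
eef_pos: [591.3, 59.3, 231.6]
orientation: [0.797, 0.604, 0.004, 0.003]
ft_force: [0.2, -1.0, -0.7]
width: 59.8
grasp_force: 0.0
{'t': 8.25, 'joint_pos': [-0.088, 0.482, 1.519, 0.0, 1.131, 0.186], 'eef_pos': [591.281, 59.283, 231.592], 'orientation': [0.797, 0.604, 0.004, 0.003], 'ft_force': [0.204, -1.025, -0.697], 'width': 59.834, 'grasp_force': 0.0}
[[ 0.27   0.963  0.01 ]
 [ 0.963 -0.27  -0.001]
 [ 0.002  0.01  -1.   ]]
```

```bash
python3 -m handwheel '[[20,0,-5,-0.14],[50,0,-5,-0.28],[80,0,-5,-0.42],[110,0,-5,-0.56],[140,0,-5,-0.70],[160,0,-5,-0.84],[170,0,-5,-0.98],[170,0,-5,-1.12],[170,0,-5,-1.26],[170,0,-5,-1.40],[170,0,-5,-1.54],[170,0,-5,-1.61]]'
python3 - <<'E'
from h import *
state()
o=np.zeros((560,800,3),np.uint8)
a,_=camera("scene");b,d=camera("top");np.savez("pics/t2.npz",top=b,scene=a)
o[:,:400]=cv2.resize(b[195:251,262:302],None,fx=10,fy=10,interpolation=2);o[:480,400:]=cv2.resize(a[195:243,285:325],None,fx=10,fy=10,interpolation=2)
cv2.imwrite("pics/after_turn.png",o[:,:,::-1])
for k in(-1,0,1):
    a=np.radians(-13.5)+np.pi+k*np.pi/6;u=np.array([np.cos(a),np.sin(a)]);c=np.array([589,58.3])
    print(k,[(proj(n,[np.r_[c,127],np.r_[c+15*u,127],np.r_[c+21*u,109]])-f).__mul__(10).round(0).tolist() for n,f in(("top",[262,195]),("scene",[285,195]))])
E
```

```text
t: 9.45
eef_pos: [633.8, 223.0, 230.7]
orientation: [0.115, 0.993, -0.0, -0.001]
ft_force: [0.1, 1.6, -0.1]
width: 60.1
grasp_force: 0.0
{'t': 9.45, 'joint_pos': [0.172, 0.594, 1.304, 0.0, 1.245, -1.168], 'eef_pos': [633.821, 223.008, 230.705], 'orientation': [0.115, 0.993, -0.0, -0.001], 'ft_force': [0.092, 1.638, -0.146], 'width': 60.142, 'grasp_force': 0.0}
[[-0.974  0.229 -0.002]
 [ 0.229  0.974 -0.   ]
 [ 0.002 -0.001 -1.   ]]
-1 [[[209.0, 281.0], [166.0, 326.0], [154.0, 358.0]], [[215.0, 124.0], [157.0, 131.0], [134.0, 195.0]]]
0 [[[209.0, 281.0], [194.0, 340.0], [193.0, 378.0]], [[215.0, 124.0], [172.0, 144.0], [155.0, 214.0]]]
1 [[[209.0, 281.0], [226.0, 339.0], [237.0, 376.0]], [[215.0, 124.0], [198.0, 151.0], [192.0, 225.0]]]
```

View pics/after_turn.png

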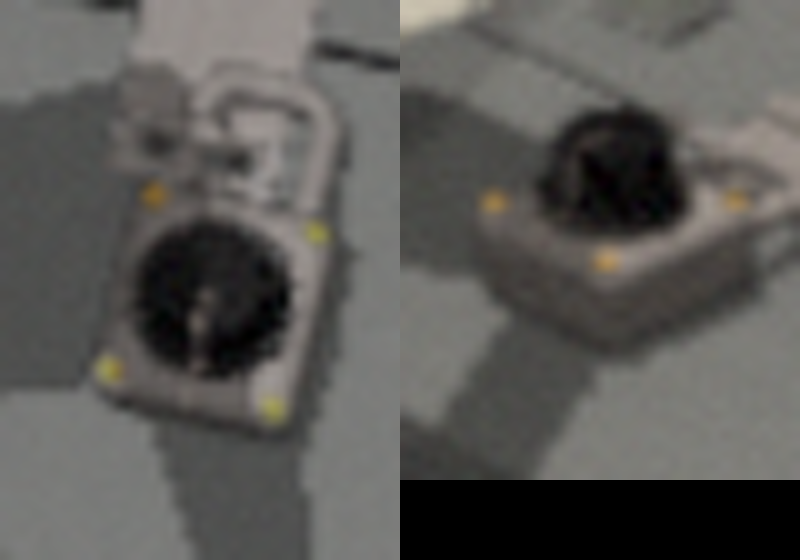

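In the top panel the white line runs from (205,290) to (197,365). That fits the mark position (0 notches), and the rivets show the lock didn't shift. Next I'll move over the body, descend and grip its sides.

```bash
python3 -m handwheel '[[1,-20,0,0],[2,-50,0,0],[3,-80,0,0],[4,-110,0,0],[5,-140,0,0],[6,-160,0,0],[6,-170,0,0],[6,-170,0,0],[6,-170,0,0]]' 82
python3 -m handwheel '[[0,0,15,0],[0,0,40,0],[0,0,70,0],[0,0,95,0],[0,0,115,0],[0,0,128,0],[0,0,134,0],[0,0,134,0],[0,0,134,0]]'
python3 -c "
from h import *;state()"
```

```text
t: 10.45
eef_pos: [589.4, 59.7, 231.7]
orientation: [0.117, 0.993, 0.0, 0.0]
ft_force: [-0.1, 1.0, -0.6]
width: 81.8
grasp_force: 0.0
t: 11.35
eef_pos: [589.9, 59.3, 98.6]
orientation: [0.117, 0.993, 0.0, 0.001]
ft_force: [0.4, 0.2, -0.0]
width: 82.1
grasp_force: 0.0
{'t': 11.35, 'joint_pos': [-0.088, 0.661, 1.625, 0.0, 0.854, -1.424], 'eef_pos': [589.922, 59.305, 98.565], 'orientation': [0.117, 0.993, 0.0, 0.001], 'ft_force': [0.45, 0.17, -0.005], 'width': 82.099, 'grasp_force': 0.0}
[[-0.973  0.232  0.002]
 [ 0.232  0.973 -0.   ]
 [-0.002  0.    -1.   ]]
```

```bash
python3 -m handwheel '[[0,-0.7,5,0],[0,-0.7,10,0],[0,-0.7,12,0],[0,-0.7,12,0]]'
python3 -m handwheel '[[0,0,0,0],[0,0,0,0],[0,0,0,0],[0,0,0,0],[0,0,0,0],[0,0,0,0],[0,0,0,0]]' 44
python3 -c "
from h import *;state()"
```

```text
t: 11.75
eef_pos: [588.7, 58.3, 85.5]
orientation: [0.117, 0.993, -0.0, -0.0]
ft_force: [0.5, -0.0, -0.6]
width: 82.4
grasp_force: 0.0
t: 12.45
eef_pos: [589.4, 58.5, 86.3]
orientation: [0.117, 0.993, 0.0, 0.001]
ft_force: [-0.5, 1.6, 5.2]
width: 50.6
grasp_force: 65.7
{'t': 12.45, 'joint_pos': [-0.09, 0.679, 1.632, 0.0, 0.829, -1.426], 'eef_pos': [589.373, 58.512, 86.336], 'orientation': [0.117, 0.993, 0.0, 0.001], 'ft_force': [-0.541, 1.622, 5.157], 'width': 50.579, 'grasp_force': 65.749}
[[-0.973  0.233  0.001]
 [ 0.233  0.973  0.   ]
 [-0.001  0.    -1.   ]]
```

The body is gripped. I'll pull toward the box's front, which is +x in the tool frame, first through the play.

```bash
python3 -m handwheel '[[0,0,-0.8,0],[2,0,-0.8,0],[4,0,-0.8,0],[6,0,-0.8,0],[8,0,-0.8,0],[10,0,-0.8,0],[12,0,-0.8,0],[14,0,-0.8,0],[16,0,-0.8,0],[18,0,-0.8,0],[20,0,-0.8,0],[20,0,-0.8,0]]'
python3 -m handwheel '[[1.5,0,0,0],[3,0,0,0],[4.5,0,0,0],[6,0,0,0],[7.5,0,0,0],[9,0,0,0],[9,0,0,0]]'
```

```text
t: 13.65
eef_pos: [568.7, 63.2, 86.4]
orientation: [0.117, 0.993, -0.0, -0.001]
ft_force: [0.6, -0.3, -3.2]
width: 50.8
grasp_force: 64.8
t: 14.35
eef_pos: [560.3, 65.3, 86.6]
orientation: [0.117, 0.993, 0.0, -0.0]
ft_force: [1.3, 0.0, -3.9]
width: 50.5
grasp_force: 64.7
```

```bash
python3 -m handwheel '[[1,0,0,0],[2,0,0,0],[3,0,0,0],[3,0,0,0]]'
python3 -m handwheel '[[1,0,0,0],[2,0,0,0],[2,0,0,0]]'
python3 -m handwheel '[[1,0,0,0],[2,0,0,0],[2,0,0,0]]'
```

```text
t: 14.75
eef_pos: [557.6, 65.9, 86.6]
orientation: [0.117, 0.993, 0.0, -0.0]
ft_force: [1.7, -1.3, -4.7]
width: 51.0
grasp_force: 64.7
t: 15.05
eef_pos: [555.7, 66.4, 86.6]
orientation: [0.117, 0.993, 0.0, -0.0]
ft_force: [1.9, 0.1, -4.4]
width: 50.7
grasp_force: 64.7
t: 15.35
eef_pos: [555.0, 66.6, 86.8]
orientation: [0.117, 0.993, -0.0, 0.001]
ft_force: [4.5, -1.4, -5.6]
width: 50.5
grasp_force: 64.6
```

```bash
python3 -m handwheel '[[0.8,0,0,0],[1.6,0,0,0],[1.6,0,0,0],[1.6,0,0,0]]'
python3 - <<'E'
from h import *
state()
a,_=camera("scene")
cv2.imwrite("pics/drawn.png",cv2.resize(a[180:245,270:350],None,fx=8,fy=8,interpolation=2)[:,:,::-1])
E
```

```text
t: 15.75
eef_pos: [554.9, 66.6, 86.9]
orientation: [0.117, 0.993, -0.0, 0.003]
ft_force: [6.9, -1.0, -7.1]
width: 50.3
grasp_force: 64.4
{'t': 15.75, 'joint_pos': [-0.08, 0.646, 1.722, -0.0, 0.768, -1.416], 'eef_pos': [554.895, 66.645, 86.929], 'orientation': [0.117, 0.993, -0.0, 0.003], 'ft_force': [6.869, -1.008, -7.108], 'width': 50.276, 'grasp_force': 64.364}
[[-0.972  0.233  0.005]
 [ 0.233  0.972 -0.001]
 [-0.005  0.001 -1.   ]]
```

View pics/drawn.png

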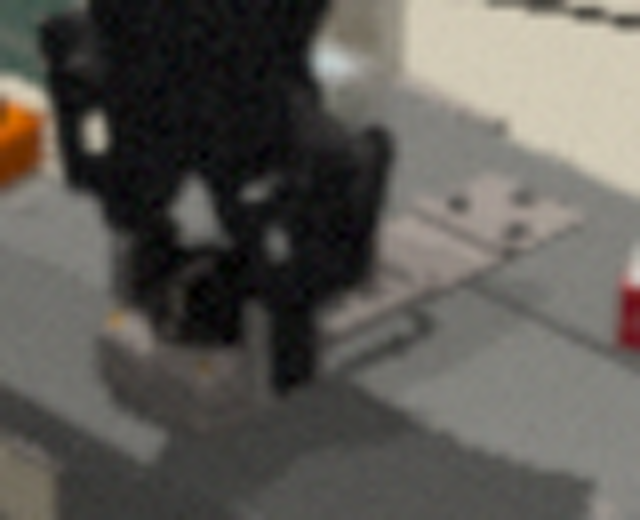

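The image shows the body at crop (190,360) and the shackle drawn out well past the strap at (420,330). The force rises without motion after 35.4 mm, against 34.5 expected, so the shackle is fully open. I'll now bring the body back about 37 mm, lifted about 1.5 mm, so the staple sits in the gap.

```bash
python3 -m handwheel '[[-2,0,0,0],[-4,0,-1,0],[-7,0,-1.5,0],[-10,0,-1.5,0],[-13,0,-1.5,0],[-16,0,-1.5,0],[-19,0,-1.5,0],[-22,0,-1.5,0],[-25,0,-1.5,0],[-28,0,-1.5,0],[-30,0,-1.5,0],[-30,0,-1.5,0]]'
```

```text
t: 17.0
eef_pos: [582.0, 60.0, 88.1]
orientation: [0.117, 0.993, -0.0, 0.0]
ft_force: [0.1, -0.3, -4.7]
width: 50.7
grasp_force: 64.7
```

```bash
python3 -m handwheel '[[-2,0,0,0],[-4,0,0,0],[-6,0,0,0],[-8,0,0,0],[-9,0,0,0],[-9,0,0,0]]'
python3 -c "
from h import *;state()"
```

```text
t: 17.6
eef_pos: [590.6, 58.0, 88.1]
orientation: [0.117, 0.993, -0.0, 0.0]
ft_force: [1.1, 0.0, -4.1]
width: 50.8
grasp_force: 64.7
{'t': 17.6, 'joint_pos': [-0.09, 0.678, 1.628, -0.0, 0.835, -1.426], 'eef_pos': [590.552, 57.995, 88.103], 'orientation': [0.117, 0.993, -0.0, 0.0], 'ft_force': [1.103, 0.012, -4.079], 'width': 50.781, 'grasp_force': 64.682}
[[-0.973  0.233  0.   ]
 [ 0.233  0.973 -0.   ]
 [-0.     0.    -1.   ]]
```

Moved back 36.7 mm, so the staple is at lock x≈39, inside the 28–45 gap. I'll lift gently at first and watch the force.

```bash
python3 -m handwheel '[[0,0,-1,0],[0,0,-2,0],[0,0,-3,0],[0,0,-4,0],[0,0,-5,0],[0,0,-5,0]]'
```

```text
t: 18.2
eef_pos: [590.4, 58.1, 93.3]
orientation: [0.117, 0.993, 0.0, 0.0]
ft_force: [0.2, 0.4, -3.9]
width: 50.6
grasp_force: 64.7
```

```bash
python3 -m handwheel '[[0,0,-2,0],[0,0,-4,0],[0,0,-7,0],[0,0,-10,0],[0,0,-14,0],[0,0,-18,0],[0,0,-22,0],[0,0,-26,0],[0,0,-26,0]]'
python3 -m handwheel '[[0,0,-10,0],[0,0,-25,0],[0,0,-40,0],[0,0,-55,0],[0,0,-70,0],[0,0,-85,0],[0,0,-97,0],[0,0,-105,0],[0,0,-108,0],[0,0,-108,0],[0,0,-108,0]]'
python3 - <<'E'
from h import *
state()
a,_=camera("scene");b,_=camera("top")
o=np.zeros((500,800,3),np.uint8)
o[:,:450]=cv2.resize(a[130:230,265:355],None,fx=5,fy=5,interpolation=2);o[:,450:]=cv2.resize(b[140:240,255:325],None,fx=5,fy=5,interpolation=2)
cv2.imwrite("pics/lifted.png",o[:,:,::-1])
E
```

```text
t: 19.1
eef_pos: [590.8, 58.0, 119.9]
orientation: [0.117, 0.993, 0.0, 0.001]
ft_force: [0.0, 0.6, -3.8]
width: 50.9
grasp_force: 64.7
t: 20.2
eef_pos: [589.8, 58.1, 226.4]
orientation: [0.117, 0.993, -0.0, -0.001]
ft_force: [-0.8, 0.1, -4.9]
width: 50.6
grasp_force: 64.7
{'t': 20.2, 'joint_pos': [-0.09, 0.49, 1.52, -0.0, 1.133, -1.426], 'eef_pos': [589.787, 58.122, 226.447], 'orientation': [0.117, 0.993, -0.0, -0.001], 'ft_force': [-0.768, 0.095, -4.85], 'width': 50.633, 'grasp_force': 64.731}
[[-0.973  0.233 -0.002]
 [ 0.233  0.973  0.   ]
 [ 0.002 -0.    -1.   ]]
```

View pics/lifted.png

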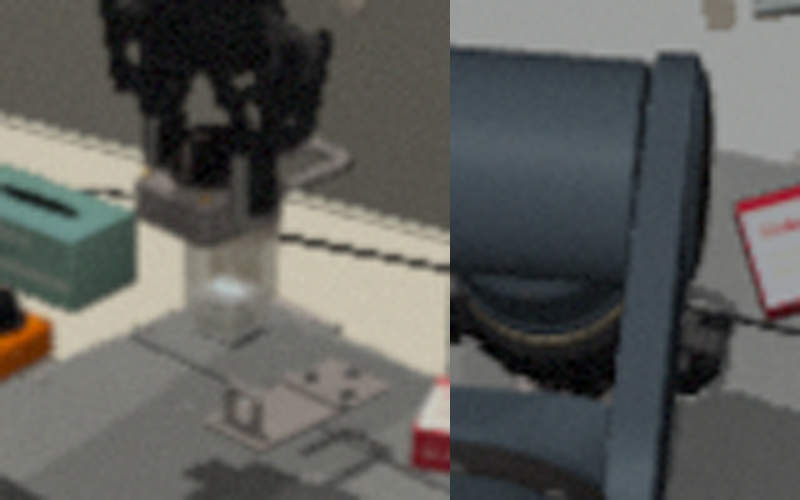

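The left panel shows the lock held level, dial up, at (190,200), with the shackle drawn out at (345,160). The staple below at (243,410) is empty, and the slide box and cover-glass box are in place. The underside is about 140 mm above the deck, so I'm handing in.

```bash
python3 -m handwheel '[[0,0,0,0],[0,0,0,0],[0,0,0,0]]' && python3 -c "
from bench import workorder;print(workorder.job_done())"
```

```text
t: 20.6
eef_pos: [590.2, 58.1, 226.9]
orientation: [0.117, 0.993, -0.0, -0.0]
ft_force: [0.2, 0.7, -4.7]
width: 50.6
grasp_force: 64.7
the job is handed in; nothing more can be done
None
```

The job is handed in at 20.6 s: dial at the mark, shackle drawn fully open, and the lock unhooked and held level, dial up, about 140 mm above the deck; no bystander was touched.

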